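# Shut the marked air valve in the studio's valve box

### The job

The air to the spray gun has to go off before the studio closes. Push the grey cover along the green valve box, all the way to the other end, to bare the red handle; then push the red handle clockwise until it is fully shut, square across its pipe. Only push: do not lift the cover out of its track, leave the blue handle open and do not disturb the clay donkeys and the jar.

Things in the scene. Friction and masses are not known exactly. Their poses are not given: they have to be found in the camera images.
- valve_box: green open-topped valve box fixed to the bench, 186 mm (its x) by 346 mm (its y). Origin: centre of its underside. One trough inside, 160 by 326 mm, floor at 8 mm. Ledges 70 mm above the bench carry the cover; kerbs and end walls up to 84 mm guide it along the box's y and stop it. Two valves stand in it, at y = +80 and -80 mm; which one is red varies.
- cover: loose grey cover, 170 (x) by 156 (y) by 6 mm, 0.25 to 0.5 kg, on the ledges with 2 mm play, axes as the box's. Origin: middle of its underside, 70 mm above the bench. Over its middle stands a black bar, 100 mm along x, 16 along y, top 34 mm above the underside: push it along y, a few N. Starts over the red valve; at either end of its track its middle is 85 mm from the box's middle.
- valve_red: fixed brass ball valve with the red handle (the marked one, white stripe on it). Its axes are the box's; its pipe runs along x. Origin: on the handle's pivot line, on the box's floor, 8 mm above the bench, at x = +25 mm and y = +80 or -80 mm of the box.
- red_handle (a joint): angle of the red handle about its upright pivot: 0 = open, the handle lying along the pipe and pointing to the box's -x (the robot's side); grows clockwise seen from above; 1.571 = shut, against its stop, pointing to the box's +y. Starts between 0 and 0.4. Stiff (about 0.2 N m of friction), stays where it is left, no spring.
- red_tip (a point): outer end of the red handle, 65 mm from the pivot, at mid-height. The handle is a level bar 16 mm wide and 14 mm tall, from 43 to 57 mm above the bench (top 13 mm below the cover), with a 24 mm round hub at the pivot. The trough beside it is free down to 43 mm; the valve body and pipe below reach 40 mm.
- valve_blue: the same valve with a blue handle, at the box's other y place. Same origin and axes as valve_red. It is to stay open; it disappears below the cover when this is slid over it.
- blue_handle (a joint): angle of the blue handle, as for the red one. Starts between 0 and 0.2 and is to be left open.
- donkey_a: little dark-clay donkey head standing on its own neck, loose, 96 mm tall to the ear tips, foot 46 mm across, snout 40 mm out along its -x. Origin: centre of its underside. A bystander.
- donkey_b: little dark-clay donkey head standing on its own neck, loose, 96 mm tall to the ear tips, foot 46 mm across, snout 40 mm out along its -x. Origin: centre of its underside. A bystander.
- glaze_jar: loose glaze jar with a yellow cap, 64 mm across, 85 mm tall, beside an end of the box. Origin: centre of its underside. A bystander.
There are look-alikes about, which are no part of the job. There is more than one size of the cover; the one meant has the size given above.

How it is judged:
By the outcome, as a careful person would: the job done as asked, in the order asked, and still so for the second after the job is handed in, with the robot touching nothing.
It also fails if it takes over 51 s, if anything falls off the work surface, if the arm or the gripper's body presses on something with over 40 N, if the wrist force passes 120 N, or if a joint passes its speed limit or range.

### The arm

A 6-joint arm with a two-finger parallel gripper is mounted at the origin on the work surface. World frame = base frame: x ahead of the robot, y to its left, z up, the work surface at z = 0. Lengths are in m, angles in rad, forces in N, time in s.
With the tool pointing down it reaches from about 0.325 to 0.9 m from the base axis. Payload 3.5 kg.
Tool frame: the origin (TCP) lies on the centre line of the jaws, within the pads' length; the fingertips stand 11 mm ahead of it and the grasp point (between the pads) lies 8 mm behind it; z points along the fingers, x is the direction in which the jaws open and shut, and the axes are right-handed (so a half turn about z gives the same grasp; the last joint's range is limited). The gripper opens to 85 mm and grips with 20 to 120 N. Pads are 22 mm wide; open, the fingers measure 114 mm over their backs; the gripper's body (76 mm by 85 mm) begins 54 mm behind the grasp point. The pads swing forward as they close: fully open they stand 13 mm farther back than shut.
Start: joints at [-1.255, 0.276, -0.026, 1.268, 0, 1.467], TCP at [0.254, -0.571, 0.242] pointing down, gripper open.
Joint ranges: [-3.12, 3.12], [-0.85, 1.88], [-1.08, 1.24], [-1.95, 2.15], [-1.57, 1.53], [-3.14, 3.14]. Speed limits (rad/s): [2.57, 2.57, 3.14, 3.14, 3.14, 3.14].

### API

Orientations are given as a unit quaternion [w, x, y, z].
In Python, from bench import r gives the robot as it stands.
- The arm moves only by the tool carry_out, never from a script. Its argument "deltas" is one flat list of numbers, 4 for each row, row after row: the shift along the tool's x, y, z in mm, then the turn about the tool's z in degrees. In form: [x, y, z, twist, x, y, z, twist, ...]. A call has 1 to 8 rows; each row is the pose to reach, as a shift and turn from the pose commanded when the call began, along the tool's axes at that moment; what a row does not reach only later rows make up. A row lasts 1/10 s, in which the tool goes at most 50 mm and 8.59 degrees, less where a joint would pass 70% of its speed; a pose out of reach is approached as far as the arm can. A call with a gripper value outside its range is refused whole. "grip" is the closure, from 0 (fully open) to 1 (shut), set as the call begins (left out, the last holds). The fingers move at their own pace and stop on an object; "newtons" is the grip in N (left out, the last holds). Time passes only in rows, so rows that repeat a pose let the fingers close. It gives the time, the measured TCP pose, the force and the opening at its end, in the units of the state.
- r.state(): the state, without advancing time (a new reading comes with each control period).
- r.read_camera(name): name is "scene" or "top"; returns a dict with "img" (420x560x3 uint8, blue, green, red), "camera_matrix" (3x3 intrinsics, pixels), "R" (3x3) and "t" (3): a world point X has camera coordinates R X + t. Camera axes: x right, y down, z forward; pixel columns grow to the right and rows downward; lengths in m; the calibration is good to about 2 mm. A picture is of the moment at which its call begins. There is no depth.
- r.hand_in(): hands the job in, once; it reports no verdict.
The state is a dict: "time": time; "q": joint angles; "qd": joint speeds; "tau": joint torques, N m; "tool_pos": TCP position; "eef_rot": TCP orientation; "contact_force": force on the tool from outside, world axes, zero at the start; "torque": the same for the moment, N m; "finger_gap": opening from 0.0 (shut) to 1.0 (fully open).
Only numpy, scipy, OpenCV 4.12 (cv2) and the standard library are available. Lean on these libraries where they do the work, as an engineer would, in place of code of your own. Each camera call takes 0.05 s, during which the arm holds its last target. There are 200 camera calls.

## Working session

There is one attempt and no reset: what is moved stays moved. The work goes in short steps, Python scripts to look and compute and a tool call to move; the robot and the scene stay as the last step left them, time stands still between calls to the robot, and variables do not carry over. Pictures are saved under pics/ and viewed, about 8 in all and at most 12, crops included, and the job is handed in when it is done.

Besides the shell and the picture viewer there is one more tool, called after "Request:" by a JSON object that holds its "api" and its "payload", one argument or row to a line. carry_out: Moves the arm, as the interface text tells. Its arguments: {"type":"object","properties":{"deltas":{"type":"array","items":{"type":"number"}},"grip":{"type":"number"},"newtons":{"type":"number"}},"required":["deltas"]}

```bash
mkdir -p pics; ls
python3 - <<'E'
from bench import r
import cv2,numpy as np
s=r.state();print(s)
for n in("scene","top"):
    c=r.read_camera(n);cv2.imwrite(f"pics/{n}0.png",c["img"]);print(n,c["camera_matrix"].tolist(),np.round(c["R"],4).tolist(),c["t"])
E
```

```text
pics
{'time': 0.0, 'q': array([-1.25542296e+00,  2.77187709e-01, -2.78530767e-02,  1.26798672e+00,
       -2.44724797e-05,  1.46741248e+00]), 'qd': array([ 0.00182157,  0.00040561, -0.0007558 ,  0.00084179, -0.00058166,
       -0.00044084]), 'tau': array([-1.06855896e-03, -4.45510733e+01,  2.95203155e+01,  1.64516224e-02,
       -1.88509316e-04, -7.69782105e-06]), 'tool_pos': array([ 0.25390607, -0.57029893,  0.24113878]), 'eef_rot': array([-6.91436675e-04,  8.38636882e-01, -5.44689761e-01, -8.75556916e-04]), 'contact_force': array([0.32436519, 0.59980842, 0.8045956 ]), 'torque': array([0.04595588, 0.05345602, 0.00954271]), 'finger_gap': 1.0012523263322175}
scene [[438.3073036315166, 0.0, 283.0788561238688], [0.0, 438.3073036315166, 204.6863094481286], [0.0, 0.0, 1.0]] [[0.6946, 0.7194, -0.0073], [0.5688, -0.5553, -0.6068], [-0.4405, 0.4173, -0.7949]] [-0.36565684 -0.23684983  1.27711605]
top [[444.4777414696532, 0.0, 282.1834570147233], [0.0, 444.4777414696532, 213.77533140099078], [0.0, 0.0, 1.0]] [[-0.0938, -0.9956, -0.0002], [-0.9724, 0.0917, -0.2147], [0.2138, -0.02, -0.9767]] [0.06560665 0.52810051 0.81895597]
```

View pics/top0.png

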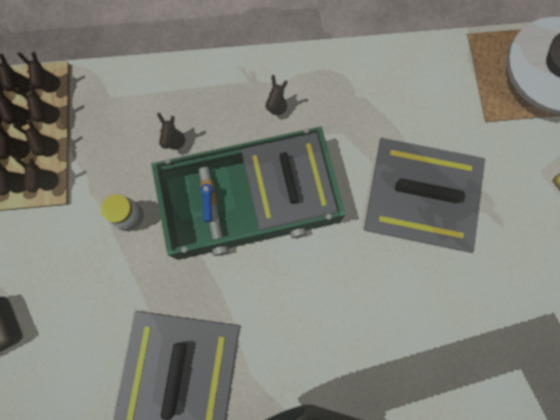

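View pics/scene0.png

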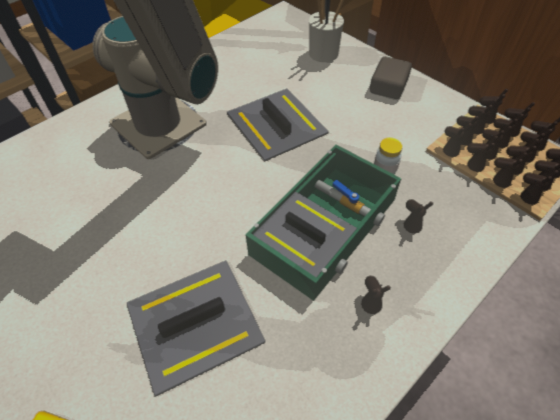

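Top view: the box is at about (248,192). The blue handle is at (208,195) on its left (+y) side. Possible covers are the one in the box (290,180), a loose larger one at (428,192) and another loose one at (180,370). I choose the one in the box, which lies on the ledges. Next I'll measure it and check it in a crop.

```bash
cat > h.py <<'E'
import numpy as np,cv2
from bench import r
def cast(c,uv,z):
    d=c["R"].T@np.linalg.inv(c["camera_matrix"])@np.array([uv[0],uv[1],1.]);o=-c["R"].T@c["t"]
    return o+d*(z-o[2])/d[2]
def proj(c,X):
    p=c["camera_matrix"]@(c["R"]@np.asarray(X)+c["t"]);return p[:2]/p[2]
E
python3 - <<'E'
from h import *
c=r.read_camera("top");im=c["img"];print("cam",-c["R"].T@c["t"])
hsv=cv2.cvtColor(im,cv2.COLOR_BGR2HSV)
def blobs(lo,hi,n,box=(0,0,560,420)):
    m=cv2.inRange(hsv,lo,hi);k=np.zeros_like(m);k[box[1]:box[3],box[0]:box[2]]=255
    m=cv2.morphologyEx(m&k,cv2.MORPH_OPEN,np.ones((2,2)))
    cs=cv2.findContours(m,cv2.RETR_EXTERNAL,cv2.CHAIN_APPROX_NONE)[0]
    return sorted(cs,key=cv2.contourArea)[::-1][:n]
g=np.vstack(blobs((60,60,20),(95,255,160),6,(140,110,360,265)))
P=np.array([cast(c,p[0],.084)[:2] for p in g]).astype(np.float32)*1000
R=cv2.minAreaRect(P);print("box",R,cv2.boxPoints(R).tolist())
for b in blobs((20,120,100),(35,255,255),4,(240,120,345,240)):
    p=np.array([cast(c,q[0],.076)[:2] for q in b]).astype(np.float32)*1000;print("yel",cv2.minAreaRect(p))
for b in blobs((100,120,60),(125,255,255),1,(150,120,345,260)):
    p=np.array([cast(c,q[0],.057)[:2] for q in b]).astype(np.float32)*1000;print("blue",cv2.minAreaRect(p))
v=cv2.resize(im[110:270,140:360],None,fx=3.5,fy=3.5,interpolation=cv2.INTER_CUBIC)
for q in cv2.boxPoints(R):
    u=proj(c,[q[0]/1000,q[1]/1000,.084]);cv2.circle(v,tuple(int(t) for t in ((u-[140,110])*3.5)),4,(0,0,255),1)
cv2.imwrite("pics/crop1.png",v)
E
```

```text
cam [0.34455177 0.03327685 0.91326885]
box ((578.481689453125, 77.9888916015625), (185.9012451171875, 343.5588073730469), 7.631689548492432) [[463.5412902832031, 235.90243530273438], [509.1675109863281, -104.61318969726562], [693.422119140625, -79.92465209960938], [647.7958984375, 260.5909729003906]]
yel ((585.8770751953125, 50.25952911376953), (125.92713928222656, 6.797428131103516), 7.966393947601318)
yel ((600.2329711914062, -58.52513885498047), (127.09375762939453, 6.815329074859619), 7.50452184677124)
blue ((566.0056762695312, 163.31610107421875), (21.955121994018555, 73.46770477294922), 86.55914306640625)
```

View pics/crop1.png

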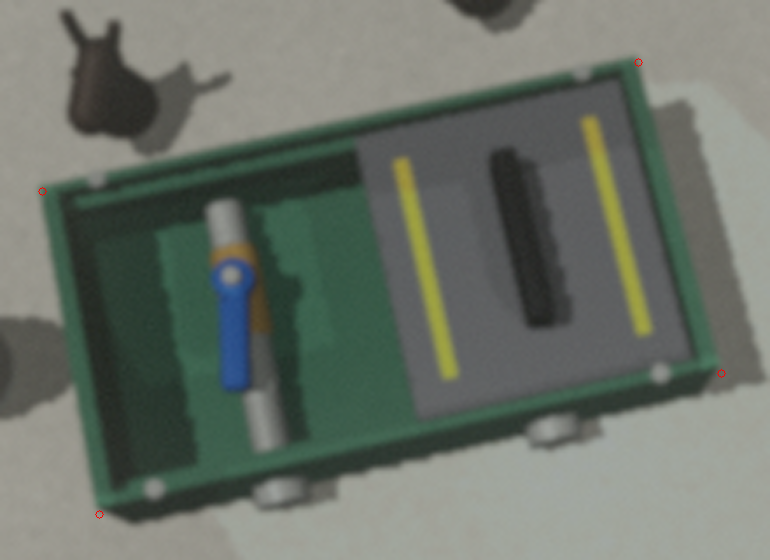

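Crop: this is the right cover. It sits in the green box on the -y side, and its 156 mm width and yellow strips match. The blue valve is at the +y place, so red is at -80 under the cover. The rim fit gives 186x344 mm. Combining it with the cover strips puts the box centre at about (581, 79.5) mm with a yaw of 7.7°.

```bash
cat >> h.py <<'E'
import sys
from scipy.spatial.transform import Rotation as Ro
B=np.array([581,79.5]);A=np.radians(7.7)
M=np.array([[np.cos(A),-np.sin(A)],[np.sin(A),np.cos(A)]])
def go(*pts):  # pts: box-local x,y, world z (mm) ; tool x to box x
    s=r.state();p=s["tool_pos"]*1000;T=Ro.from_quat(s["eef_rot"],scalar_first=True).as_matrix()
    tw=(np.degrees(np.arctan2(T[1,0],T[0,0])-A)+180)%360-180
    print("t %.2f"%s["time"],"local",np.round(M.T@(p[:2]-B),1),"z %.1f"%p[2],"tilt",np.round(T[2],3),"F",np.round(s["contact_force"],1),"gap %.2f"%s["finger_gap"])
    for x,y,z in pts:
        print((x,y,z),"->",np.round(T.T@(np.r_[B+M@[x,y],z]-p),1),"twist %.1f"%tw)
E
python3 -c "
from h import *
go((0,-129,200))"
```

```text
t 0.15 local [-411.2 -600.3] z 241.4 tilt [-0.002 -0.    -1.   ] F [ 0.8  1.2 -0.5] gap 1.00
(0, -129, 200) -> [-336.9 -526.9   42.1] twist -73.7
```

Request:
{"api": "carry_out", "payload": {
  "deltas": [-168,-263,21,-37,-168,-263,21,-37,-168,-263,21,-37,-168,-263,21,-37,-168,-263,21,-37,-168,-263,21,-37,-168,-263,21,-37,-168,-263,21,-37],
  "grip": 1,
  "newtons": 40
}}

```text
time: 0.95
tool_pos: [0.4266, -0.3087, 0.2209]
eef_rot: [-0.0, 0.969, -0.249, -0.0]
contact_force: [-0.7, 0.6, -0.3]
finger_gap: 0.003
```

```bash
python3 -c "
from h import *
go((0,-129,200))"
```

```text
t 0.95 local [-205. -364.] z 220.9 tilt [-0.001 -0.    -1.   ] F [-0.7  0.6 -0.3] gap 0.00
(0, -129, 200) -> [  25.  -310.9   20.9] twist -36.5
```

Request:
{"api": "carry_out", "payload": {
  "deltas": [25,-311,41,-36.5,25,-311,41,-36.5,25,-311,41,-36.5,25,-311,41,-36.5,25,-311,41,-36.5,25,-311,41,-36.5,25,-311,41,-36.5,25,-311,41,-36.5]
}}

```text
time: 1.75
tool_pos: [0.5996, -0.0505, 0.1796]
eef_rot: [0.0, 0.998, 0.066, -0.0]
contact_force: [-1.3, -0.1, 0.4]
finger_gap: 0.0
```

```bash
python3 -c "
from h import *
go((0,-129,130))
c=r.read_camera('scene');cv2.imwrite('pics/s2.png',cv2.resize(c['img'][100:320,180:460],None,fx=2.5,fy=2.5))"
```

```text
t 1.75 local [   1.  -131.4] z 179.6 tilt [-0.001  0.    -1.   ] F [-1.3 -0.1  0.4] gap 0.00
(0, -129, 130) -> [-1.  -2.4 49.6] twist -0.1
```

View pics/s2.png

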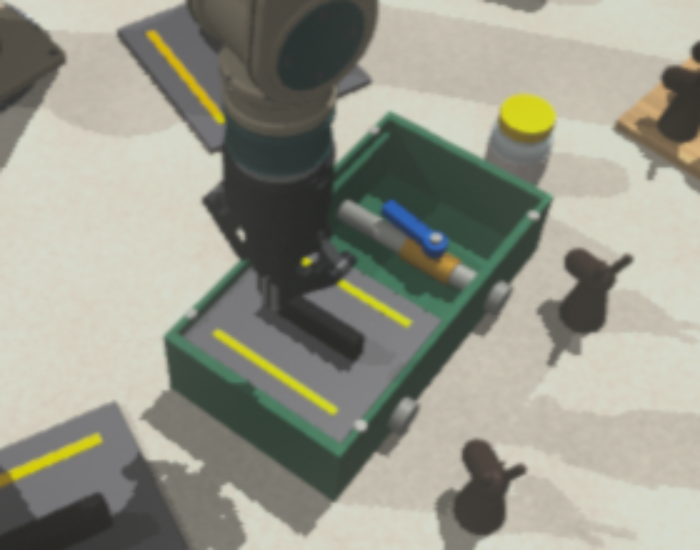

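The shut fingers hang above the cover on the bar's -y side, with the fingertip at crop pixel (278,305). The path down is clear.

Request:
{"api": "carry_out", "payload": {
  "deltas": [-1,-2,40,0,-1,-2,60,0,-1,-2,75,0,-1,-2,81,0,-1,-2,81,0]
}}

```text
time: 2.3
tool_pos: [0.5969, -0.05, 0.0989]
eef_rot: [-0.0, 0.998, 0.065, -0.001]
contact_force: [-0.5, 0.3, 0.8]
finger_gap: 0.001
```

```bash
python3 -c "
from h import *
go((0,-104,97),(0,66,97))"
```

```text
t 2.30 local [  -1.6 -130.4] z 98.9 tilt [-0.001 -0.    -1.   ] F [-0.5  0.3  0.8] gap 0.00
(0, -104, 97) -> [  1.4 -26.5   1.9] twist -0.3
(0, 66, 97) -> [   0.5 -196.5    2. ] twist -0.3
```

Request:
{"api": "carry_out", "payload": {
  "deltas": [1.5,-15,2,0,1.5,-23,2,0,1.5,-30,2,0,1.5,-38,2,0,1.5,-46,2,0,1.5,-56,2,0,1.5,-66,2,0,1.5,-76,2,0]
}}

```text
time: 3.1
tool_pos: [0.589, 0.0275, 0.0974]
eef_rot: [0.0, 0.998, 0.065, 0.0]
contact_force: [-0.1, -3.0, 1.7]
finger_gap: -0.0
```

Request:
{"api": "carry_out", "payload": {
  "deltas": [0,-10,0,0,0,-20,0,0,0,-30,0,0,0,-40,0,0,0,-50,0,0,0,-60,0,0,0,-70,0,0,0,-80,0,0]
}}

```text
time: 3.9
tool_pos: [0.5784, 0.1069, 0.0972]
eef_rot: [-0.0, 0.998, 0.065, -0.0]
contact_force: [0.1, -1.8, 1.1]
finger_gap: -0.003
```

```bash
python3 -c "
from h import *
go((0,66,97))
c=r.read_camera('top');cv2.imwrite('pics/t3.png',cv2.resize(c['img'][110:270,140:360],None,fx=3.5,fy=3.5))"
```

```text
t 3.90 local [ 1.1 27.5] z 97.2 tilt [-0. -0. -1.] F [ 0.1 -1.8  1.1] gap -0.00
(0, 66, 97) -> [ -1.2 -38.5   0.2] twist -0.2
```

View pics/t3.png

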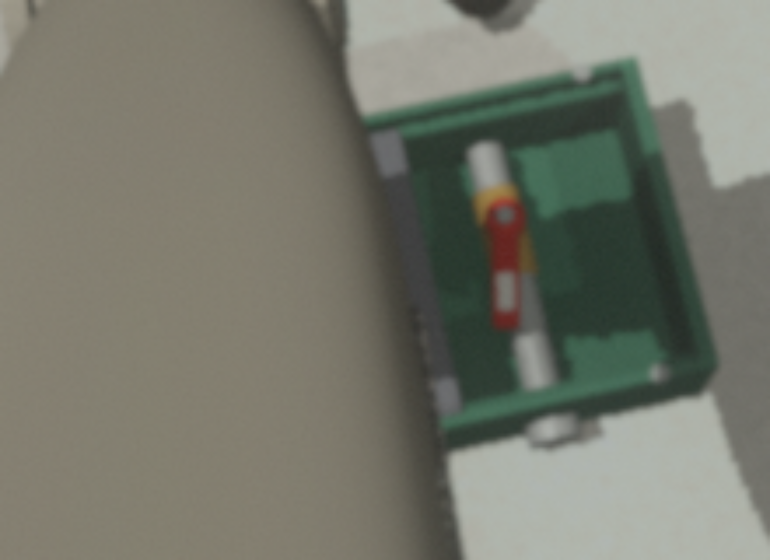

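The cover has moved left and the red handle is bare: pivot at crop (505,213), tip at (507,325). I'll push on to the stop.

Request:
{"api": "carry_out", "payload": {
  "deltas": [-1,-8,0,0,-1,-16,0,0,-1,-24,0,0,-1,-30,0,0,-1,-34,0,0,-1,-36,0,0,-1,-38,0,0]
}}

```text
time: 4.65
tool_pos: [0.5725, 0.1437, 0.0971]
eef_rot: [0.0, 0.998, 0.065, -0.0]
contact_force: [0.2, -1.4, -2.4]
finger_gap: -0.003
```

Request:
{"api": "carry_out", "payload": {
  "deltas": [0,-1,0,0,0,-2,0,0,0,-3,0,0,0,-4,0,0]
}}

```text
time: 5.05
tool_pos: [0.572, 0.145, 0.0972]
eef_rot: [0.003, 0.998, 0.065, -0.0]
contact_force: [-0.4, -10.3, 0.8]
finger_gap: -0.002
```

```bash
python3 -c "
from h import *
go((0,50,97))"
```

```text
t 5.05 local [-0.2 66.1] z 97.2 tilt [-0.001  0.006 -1.   ] F [ -0.4 -10.3   0.8] gap -0.00
(0, 50, 97) -> [ 0.2 16.1  0.3] twist -0.3
```

The cover is against its stop: local y is 66.1 as predicted, with a 10 N reaction. Now I'll back off, rise and go beside the red handle.

Request:
{"api": "carry_out", "payload": {
  "deltas": [0,10,0,0,0,20,0,0,0,22,-40,0,0,60,-60,0,-10,105,-60,0,-20,150,-60,0,-20,183,-60,0,-20,183,-60,0]
}}

```text
time: 5.85
tool_pos: [0.5773, -0.0405, 0.1579]
eef_rot: [0.0, 0.998, 0.063, 0.001]
contact_force: [-0.2, -0.4, -1.1]
finger_gap: -0.002
```

Run:
```python
from h import *
go((-20,-116,58))
for n,z in(("top",.057),("scene",.057)):
    c=r.read_camera(n);h=cv2.cvtColor(c["img"],cv2.COLOR_BGR2HSV)
    cv2.imwrite(f"pics/{n}4.png",c["img"])
    m=cv2.inRange(h,(0,140,60),(8,255,255))|cv2.inRange(h,(172,140,60),(180,255,255))
    ys,xs=np.nonzero(m);print(n,len(xs))
    if len(xs)>20:
        p=np.array([M.T@(cast(c,q,z)[:2]*1000-B) for q in zip(xs,ys)]).astype(np.float32);print(cv2.minAreaRect(p),p.min(0),p.max(0))
    m=cv2.inRange(h,(20,120,100),(35,255,255))
    for b in cv2.findContours(m,0,1)[0]:
        if cv2.contourArea(b)>40:
            q=np.array([M.T@(cast(c,k[0],.076)[:2]*1000-B) for k in b]).astype(np.float32);R=cv2.minAreaRect(q);print("yel",np.round(R[0]),np.round(R[1]))
a=cv2.imread("pics/scene4.png")[100:320,180:460];cv2.imwrite("pics/s4.png",cv2.resize(a,None,fx=2.5,fy=2.5))
```

```text
t 5.85 local [ -19.7 -118.4] z 157.9 tilt [ 0.003  0.001 -1.   ] F [-0.2 -0.4 -1.1] gap -0.00
(-20, -116, 58) -> [-0.5 -2.5 99.9] twist -0.5
top 0
yel [-326.  129.] [  9. 139.]
yel [-286.  261.] [  8. 156.]
yel [-169. -358.] [50.  9.]
yel [ 23. 256.] [52. 53.]
yel [  2. 140.] [125.   7.]
yel [ 1. 30.] [  6. 127.]
yel [ -34. -392.] [100.   9.]
scene 179
((4.712364196777344, -76.29286193847656), (23.79308319091797, 78.26854705810547), 76.63253021240234) [-32.8689  -95.58858] [ 42.068165 -61.477802]
yel [-110. -641.] [53. 12.]
yel [  22. -405.] [162.  10.]
yel [-102. -347.] [162.  11.]
yel [  41. -104.] [25. 49.]
yel [ 3. 31.] [128.   9.]
yel [  2. 141.] [129.   9.]
yel [ 23. 256.] [53. 66.]
yel [-299.   95.] [ 11. 146.]
yel [-715.  437.] [ 40. 130.]
```

View pics/s4.png

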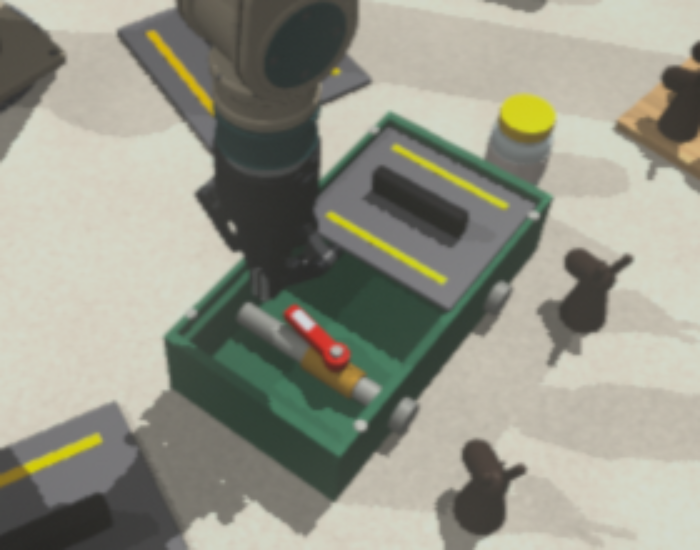

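The cover is at y = +85 (strip midpoint 85.5). The red handle points -x at about 13° (crop hub (338,352), tip (292,315)), and the finger is on its -y side. Descending.

Request:
{"api": "carry_out", "payload": {
  "deltas": [-0.5,-2,40,0,-0.5,-2,70,0,-0.5,-2,90,0,-0.5,-2,99.5,0,-0.5,-2,99.5,0]
}}

```text
time: 6.45
tool_pos: [0.5742, -0.0333, 0.0564]
eef_rot: [-0.001, 0.998, 0.066, -0.001]
contact_force: [-0.6, -0.7, -0.3]
finger_gap: 0.003
```

Run:
```python
from h import *
P=[]
for d in range(0,100,10):
    t=np.radians(d);h=np.array([-np.cos(t),np.sin(t)]);n=np.array([np.sin(t),np.cos(t)])
    C=np.array([25,-80])+45*h-(8+14.5*np.sin(t)+11*np.cos(t))*n;P.append((round(C[0],1),round(C[1],1),58))
go(*P)
```

```text
t 6.45 local [ -21.9 -110.9] z 56.4 tilt [-0.003 -0.001 -1.   ] F [-0.6 -0.7 -0.3] gap 0.00
(np.float64(-20.0), np.float64(-99.0), 58) -> [  1.8 -11.9  -1.6] twist -0.1
(np.float64(-23.0), np.float64(-93.2), 58) -> [ -1.2 -17.7  -1.5] twist -0.1
(np.float64(-25.3), np.float64(-86.5), 58) -> [ -3.5 -24.4  -1.5] twist -0.1
(np.float64(-26.4), np.float64(-79.0), 58) -> [ -4.6 -31.9  -1.5] twist -0.1
(np.float64(-26.0), np.float64(-70.8), 58) -> [ -4.2 -40.1  -1.5] twist -0.1
(np.float64(-24.0), np.float64(-62.4), 58) -> [ -2.3 -48.5  -1.5] twist -0.1
(np.float64(-20.1), np.float64(-54.1), 58) -> [  1.6 -56.8  -1.5] twist -0.1
(np.float64(-14.2), np.float64(-46.4), 58) -> [  7.5 -64.5  -1.5] twist -0.1
(np.float64(-6.6), np.float64(-39.9), 58) -> [ 15.1 -71.1  -1.5] twist -0.1
(np.float64(2.5), np.float64(-35.0), 58) -> [ 24.2 -76.   -1.5] twist -0.1
```

Request:
{"api": "carry_out", "payload": {
  "deltas": [0,-9,0,0,-1,-18,0,0,-3.5,-24,0,0,-4.5,-32,0,0,-4,-40,0,0,-2.5,-48,0,0,1.5,-57,0,0,1.5,-57,0,0]
}}

```text
time: 7.25
tool_pos: [0.5703, 0.022, 0.059]
eef_rot: [0.001, 0.998, 0.066, 0.001]
contact_force: [0.1, -2.8, 2.1]
finger_gap: -0.004
```

Run:
```python
from h import *
go((-14.2,-46.4,57),(-6.6,-39.9,57),(2.5,-35,57))
c=r.read_camera('scene');cv2.imwrite('pics/s5.png',cv2.resize(c['img'][100:320,180:460],None,fx=2.5,fy=2.5))
```

```text
t 7.25 local [-18.3 -55.6] z 59.0 tilt [ 0.002  0.003 -1.   ] F [ 0.1 -2.8  2.1] gap -0.00
(-14.2, -46.4, 57) -> [ 4.  -9.2  2. ] twist -0.2
(-6.6, -39.9, 57) -> [ 11.6 -15.7   2. ] twist -0.2
(2.5, -35, 57) -> [ 20.7 -20.6   2. ] twist -0.2
```

View pics/s5.png

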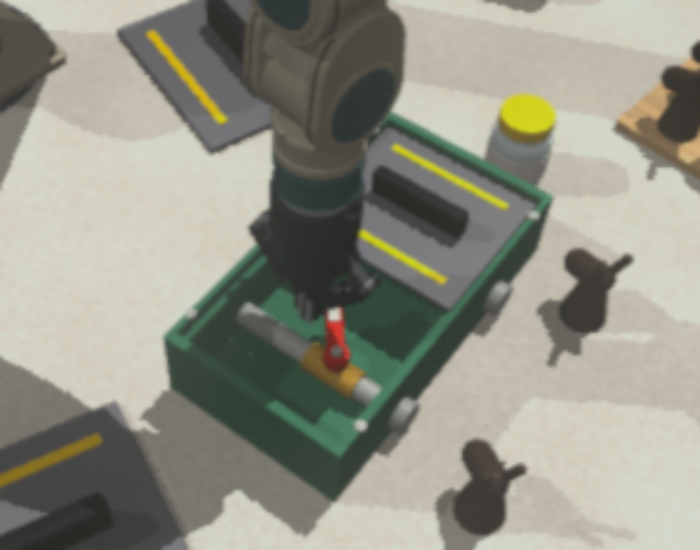

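The handle has turned about halfway and the finger is on its -x side (crop (325,310)). I'll continue to the stop.

Request:
{"api": "carry_out", "payload": {
  "deltas": [4,-9,1,0,8,-12.5,1,0,12,-15.5,1,0,16.5,-18,1,0,21,-20.5,1,0,23,-20.5,1,0,25,-20.5,1,0]
}}

```text
time: 8.0
tool_pos: [0.5904, 0.0462, 0.0565]
eef_rot: [-0.001, 0.998, 0.066, -0.001]
contact_force: [-4.4, -2.0, 3.3]
finger_gap: -0.005
```

Run:
```python
from h import *
go((2.5,-35,57))
c=r.read_camera('scene');cv2.imwrite('pics/s6.png',cv2.resize(c['img'][100:320,180:460],None,fx=2.5,fy=2.5))
```

```text
t 8.00 local [  4.9 -34.2] z 56.5 tilt [-0.002 -0.002 -1.   ] F [-4.4 -2.   3.3] gap -0.01
(2.5, -35, 57) -> [-2.4  0.8 -0.5] twist -0.2
```

The force is still at friction level, so the handle isn't at its stop yet. I'll push further in small steps.

Request:
{"api": "carry_out", "payload": {
  "deltas": [1.5,0,0,0,3,0,0,0,4,0,0,0,5,0,0,0]
}}

```text
time: 8.45
tool_pos: [0.5929, 0.0468, 0.0558]
eef_rot: [-0.001, 0.998, 0.066, -0.004]
contact_force: [-10.6, 0.3, 7.3]
finger_gap: 0.002
```

Request:
{"api": "carry_out", "payload": {
  "deltas": [1,0,0,0,2,0,0,0,3,0,0,0,3,0,0,0]
}}

```text
time: 8.85
tool_pos: [0.5932, 0.0469, 0.0556]
eef_rot: [-0.0, 0.998, 0.065, -0.006]
contact_force: [-13.9, -0.5, 10.5]
finger_gap: 0.001
```

Run:
```python
from h import *
go((-15,-35,57))
c=r.read_camera('scene');cv2.imwrite('pics/s6.png',cv2.resize(c['img'][100:320,180:460],None,fx=2.5,fy=2.5))
```

```text
t 8.85 local [  7.7 -33.9] z 55.6 tilt [-0.013 -0.002 -1.   ] F [-13.9  -0.5  10.5] gap 0.00
(-15, -35, 57) -> [-22.7   1.2  -1.1] twist -0.2
```

The motion has stalled at 14 N, well above friction. I'll back off, rise and look.

Request:
{"api": "carry_out", "payload": {
  "deltas": [-10,0,-2,0,-20,0,-2,0,-22,0,-40,0,-22,0,-90,0,-22,50,-140,0,-22,100,-150,0,-22,150,-150,0,-22,200,-150,0]
}}

```text
time: 9.7
tool_pos: [0.6036, -0.1383, 0.2088]
eef_rot: [0.001, 0.998, 0.066, 0.003]
contact_force: [0.7, -0.1, 0.2]
finger_gap: 0.004
```

Request:
{"api": "carry_out", "payload": {
  "deltas": [0,50,0,0,0,100,0,0,0,150,0,0,0,200,0,0,0,250,0,0,0,250,0,0]
}}

```text
time: 10.3
tool_pos: [0.6348, -0.3915, 0.2054]
eef_rot: [0.002, 0.998, 0.062, 0.002]
contact_force: [0.5, 0.6, 0.7]
finger_gap: 0.006
```

Run:
```python
from h import *
go()
for n in("top","scene"):
    c=r.read_camera(n);h=cv2.cvtColor(c["img"],cv2.COLOR_BGR2HSV)
    m=cv2.inRange(h,(0,140,50),(8,255,255))|cv2.inRange(h,(172,140,50),(180,255,255))
    ys,xs=np.nonzero(m);p=np.array([M.T@(cast(c,q,.057)[:2]*1000-B) for q in zip(xs,ys)]).astype(np.float32);p=p[np.all(np.abs(p-[25,-50])<70,axis=1)];print(n,len(p),cv2.minAreaRect(p))
    L=cv2.fitLine(p,cv2.DIST_HUBER,0,.01,.01).ravel();print("line",L)
    m=cv2.inRange(h,(20,120,90),(35,255,255))
    for b in cv2.findContours(m,0,1)[0]:
        q=np.array([M.T@(cast(c,k[0],.076)[:2]*1000-B) for k in b]).astype(np.float32);R=cv2.minAreaRect(q)
        if abs(R[0][0])<30 and -170<R[0][1]<170 and max(R[1])>50: print("yel",R)
    i=c['img'];v=i[110:270,140:360] if n=="top" else i[100:320,180:460]
    cv2.imwrite(f'pics/{n}7.png',cv2.resize(v,None,fx=2.5 if n=="scene" else 3.5,fy=2.5 if n=="scene" else 3.5))
```

```text
t 10.30 local [  -9.7 -474. ] z 205.4 tilt [ 0.003  0.004 -1.   ] F [0.5 0.6 0.7] gap 0.01
top 187 ((27.385534286499023, -52.482688903808594), (76.50033569335938, 22.46665382385254), 86.76997375488281)
line [ 2.2305382e-02  9.9975121e-01  2.4003012e+01 -5.8327442e+01]
yel ((2.1149330139160156, 139.9251708984375), (125.44507598876953, 6.604940891265869), 0.10177847743034363)
yel ((1.3372459411621094, 30.298349380493164), (126.60686492919922, 6.336129665374756), 0.0035021996591240168)
scene 162 ((32.1363525390625, -55.575408935546875), (79.61591339111328, 22.9538516998291), 86.86450958251953)
line [ 1.25613045e-02 -9.99921083e-01  3.29946556e+01 -6.28173370e+01]
yel ((2.586986541748047, 30.62924575805664), (128.1613311767578, 8.595928192138672), 0.15721705555915833)
yel ((2.465190887451172, 140.58807373046875), (128.9912567138672, 8.679973602294922), 0.27181896567344666)
```

View pics/top7.png

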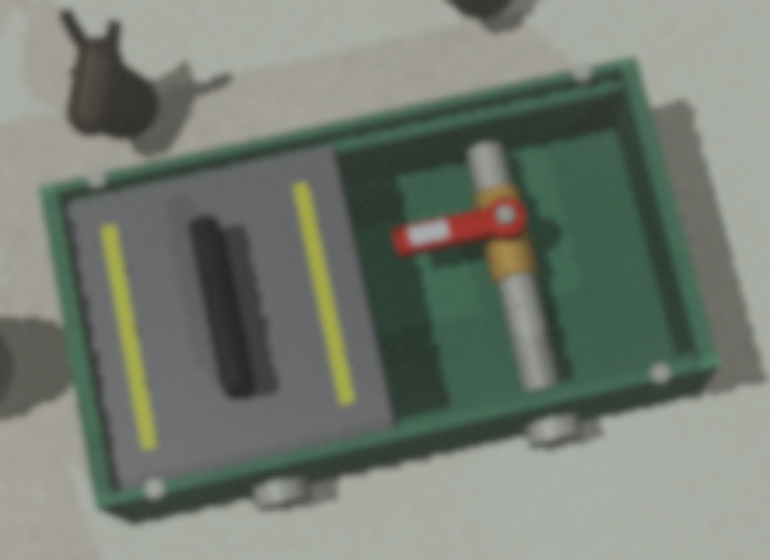

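The top view shows the cover at the far end and the red handle across the pipe: hub at (506,214), tip at (397,242). I'll measure the angle more sharply from the pivot pin and the white stripe, and check the bystanders in the same script.

Run:
```python
from h import *
for n,old in(("top","top0"),("scene","scene0")):
    c=r.read_camera(n);i=c["img"];h=cv2.cvtColor(i,cv2.COLOR_BGR2HSV)
    red=cv2.inRange(h,(0,140,50),(8,255,255))|cv2.inRange(h,(172,140,50),(180,255,255))
    ys,xs=np.nonzero(red);k=[np.linalg.norm(M.T@(cast(c,q,.057)[:2]*1000-B)-[25,-50])<60 for q in zip(xs,ys)]
    P=np.c_[xs,ys][k].astype(np.int32);hull=np.zeros(red.shape,np.uint8);cv2.fillConvexPoly(hull,cv2.convexHull(P),255)
    for name,mask in(("handle hull",hull),("white/pin",hull&~red&cv2.inRange(h,(0,0,90),(180,110,255)))):
        for b in cv2.findContours(mask,0,1)[0]:
            m=cv2.moments(b)
            if m["m00"]>4: print(n,name,m["m00"],np.round(M.T@(cast(c,(m["m10"]/m["m00"],m["m01"]/m["m00"]),.058)[:2]*1000-B),1))
    # full hull edges in local coords
    hp=np.array([M.T@(cast(c,q,.057)[:2]*1000-B) for q in cv2.convexHull(P)[:,0]])
    for lo,hi in((-64,-50),(-50,-36),(-36,-22)):
        L=np.array([M.T@(cast(c,q,.057)[:2]*1000-B) for q in np.argwhere(hull>0)[:,::-1]]);s=L[(L[:,1]>lo)&(L[:,1]<hi)];print("  mid x at y",lo,hi,np.round(s[:,0].mean(),2))
    d=cv2.absdiff(i,cv2.imread(f"pics/{old}.png")).max(2);print(n,"changed>60:",[cv2.boundingRect(b) for b in cv2.findContours((d>60).astype(np.uint8),0,1)[0] if cv2.contourArea(b)>25])
```

```text
top handle hull 341.0 [ 25.6 -54. ]
top white/pin 73.0 [ 28.  -35.1]
top white/pin 19.5 [ 28.6 -79.6]
  mid x at y -64 -50 25.95
  mid x at y -50 -36 25.83
  mid x at y -36 -22 25.78
top changed>60: [(337, 414, 26, 6), (323, 411, 11, 9), (468, 378, 24, 42), (253, 204, 307, 216), (200, 172, 11, 49), (211, 171, 17, 64), (546, 157, 14, 29), (161, 155, 81, 92), (252, 152, 43, 67), (306, 143, 20, 63), (503, 100, 57, 36), (512, 51, 48, 61)]
scene handle hull 254.0 [ 31.3 -58.2]
scene white/pin 13.0 [ 28.3 -79. ]
scene white/pin 43.0 [ 28.7 -34.9]
  mid x at y -64 -50 30.78
  mid x at y -50 -36 30.99
  mid x at y -36 -22 30.57
scene changed>60: [(100, 416, 23, 4), (264, 199, 82, 67), (119, 179, 22, 27), (15, 166, 178, 254), (126, 159, 27, 17), (302, 153, 91, 69), (0, 136, 12, 7), (183, 127, 23, 25), (112, 119, 15, 8), (168, 118, 37, 21), (17, 118, 36, 18), (171, 75, 47, 30), (204, 21, 16, 54), (137, 15, 40, 37), (0, 0, 118, 302)]
```

```bash
python3 -c "
from h import *
go();print(r.hand_in())"
```

```text
t 10.50 local [  -9.3 -465.8] z 206.2 tilt [ 0.001 -0.    -1.   ] F [-0.3  0.4  0.2] gap -0.00
the job is handed in; nothing more can be done
None
```

The air valve is shut and the job is handed in, at 10.5 s on the robot's clock. I pushed the cover by its bar from the -y end to the +y end of the box. I then pushed the red handle clockwise with shut fingers until it met its stop, and drew the arm well clear.

**Cover:** it stopped against the end with about 10 N on the tool. Both cameras put its middle at y ≈ +85 mm, and it is lying square in its track.

**Red handle:** the push stalled at about 14 N, well above the 4.4 N that friction alone gave. The two views disagree slightly on the angle: pivot pin to white stripe reads about 0.8° short of 90° from the top camera and 0.5° past it from the scene camera. I took both as measurement noise and did not push a second time.

**One unexplained reading:** the tool also felt about 10 N upward during that stall. I put it down to friction against the handle but did not confirm it.

**Bystanders:** comparing the first and last pictures showed no change at either donkey. The top view showed none at the jar.

**Blue handle:** it is now hidden under the cover, so I could not check it at the end. The fingers were never below the cover's level on that side.

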